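Set the refill marker at the empty bin

ROBOT

A 7-joint arm with a two-finger parallel gripper is mounted at the origin on the work surface. World frame = base frame: x ahead of the robot, y to its left, z up, the work surface at z = 0. Lengths are in m, angles in rad, forces in N, time in s.
With the tool pointing down it reaches from about 0.425 to 0.925 m from the base axis. Payload 6.8 kg.
Tool frame: the origin (TCP) lies at the very end of the fingers, on their centre line; the grasp point (between the pads) lies 19 mm behind it; y points along the fingers, z is the direction in which the jaws open and shut, and the axes are right-handed (so a half turn about y gives the same grasp; the last joint's range is limited). The gripper opens to 85 mm and grips with 20 to 120 N. Pads are 22 mm wide; open, the fingers measure 114 mm over their backs; the gripper's body (76 mm by 85 mm) begins 54 mm behind the grasp point. The pads swing forward as they close: fully open they stand 13 mm farther back than shut.
Start: joints at [-1.44, 0.477, 0.022, 1.555, -0.011, 1.109, -0.083], TCP at [0.16, 0.656, 0.231] pointing down, gripper open.
Joint ranges: [-2.96, 2.96], [-0.34, 2.1], [-1.41, 1.46], [0.24, 2.44], [-1.37, 4.51], [0.17, 1.92], [-2.96, 2.96]. Speed limits (rad/s): [2.39, 2.39, 3.14, 3.14, 3.14, 3.14, 3.14].

INTERFACE

Orientations are given as a rotation vector (axis times angle).
In Python, from bench import r gives the robot as it stands.
- The arm moves only by the tool drive_tool, never from a script. Its argument "series" is a list of rows, each a list of 7 numbers: the shift along the tool's x, y, z in mm, then the turn, a rotation vector about the tool's x, y, z in degrees, then the finger opening in mm, from 0 to 85.4. In form: [[tx, ty, tz, wx, wy, wz, grip], ...]. A call has 1 to 5 rows; each row is the pose to reach, as a shift and turn from the pose measured when the call began, along the tool's axes at that moment; what a row does not reach only later rows make up. A row lasts 1/10 s, in which the tool goes at most 50 mm and 8.59 degrees, less where a joint would pass 70% of its speed; a pose out of reach is approached as far as the arm can. A call with a gripper value outside its range is refused whole. The fingers move at their own pace and stop on an object; "squeeze" is the grip in N (left out, the last holds). Time passes only in rows, so rows that repeat a pose let the fingers close. It gives the time, the measured TCP pose, the force and the opening at its end, in the units of the state.
- r.get_obs(): the state, without advancing time (a new reading comes with each control period).
- r.grab_frame(name): name is "scene" or "top" or "wrist"; returns a dict with "frame" (384x512x3 uint8, blue, green, red), "intrinsics" (3x3 intrinsics, pixels), "distortion" ([k1, k2, p1, p2, k3] as OpenCV has them; the pictures are not rectified), "rvec" (rotation vector, rad) and "tvec" (3), from world to camera coordinates, as OpenCV has them. Camera axes: x right, y down, z forward; pixel columns grow to the right and rows downward; lengths in m; the calibration is good to about 2 mm. A picture is of the moment at which its call begins. There is no depth.
- r.hand_in(): hands the job in, once; it reports no verdict.
The state is a dict: "clock": time; "joints": joint angles; "qvel": joint speeds; "tau": joint torques, N m; "tcp_pos": TCP position; "orientation": TCP orientation; "contact_force": force on the tool from outside, world axes, zero at the start; "moment": the same for the moment, N m; "grip_width": finger opening in m.
Only numpy, scipy, OpenCV 4.12 (cv2) and the standard library are available. Lean on these libraries where they do the work, as an engineer would, in place of code of your own. Each camera call takes 0.05 s, during which the arm holds its last target.

TASK

One of the three blue bins behind the label rail is empty. With the fingertips, gently push the sliding marker sideways along the rail until it drops into the notch in front of the empty bin and stays there, then move clear. Only push it: do not grip the marker or lift it off the rail, and leave the bins and everything else where they are.

Things in the scene. Friction and masses are not known exactly. Their poses are not given: they have to be found in the camera images.
- rail: Fixed aluminium rail on the work surface, 390 mm long (its y axis, to the robot's left), 50 mm deep (its x axis, away from the robot to the bins). Along its middle a 14 mm wide steel strip, top 30 mm above the surface; end caps 34 mm high. Origin: centre of underside. Place and yaw vary. The strip has V notches 4.5 mm deep, 19 mm wide at y = -110, 0, +110 mm, each before the middle of a bin.
- notch0 (a point): Middle of the right-hand notch (rail y = -110 mm), at the height of the strip's top.
- notch1 (a point): Middle of the centre notch (rail y = 0), at the height of the strip's top.
- notch2 (a point): Middle of the left-hand notch (rail y = +110 mm), at the height of the strip's top.
- marker_tab (a point): Centre of the marker's upright black tab: 26 mm wide along the rail, 14 mm across it, 45 mm tall (from 52 to 97 mm above the surface). Under it an aluminium saddle, 40 mm along the rail, 59 mm across, its top level with the tab's foot, with an arrow reaching 56 mm from the rail's middle towards the bins.
- marker (a joint): Marker's place along the rail, m, growing along the rail's y: -0.110, 0, +0.110 are the notches, end stops at +-0.152. Starts on the flat between centre and left-hand notch. About 2.5 N of drag on the flat; within some 7 mm of a notch's middle its sprung roller pulls it in (the push dips) and, let go, it centres to about 2 mm; pushing it on out takes 6 to 10 N.
- pin (a joint): Height of the marker's sprung steel detent pin, m: 0 while its roller rides on the flat strip, about -0.004 when it has dropped into a notch. The pin is 8 mm across and shows as a button on the tab's top: it stands out 7 mm on the flat, 3 mm when dropped.
- marker_lift (a joint): How far the marker is lifted off the rail, m: 0 as it should be, up to 0.015. About 10 N holds it down.
- bin_empty: The empty bin: a blue plastic open box 150 mm (its x, across the rail) by 94 mm by 70 mm high, walls 3 mm, a white label on its front; nothing inside. Origin: centre of its underside, about 155 mm beyond the rail's middle line. The three bins stand side by side in a row behind the rail, 110 mm apart, in any order.
- bin_bolts: A bin of the same shape, filled with steel bolts. Origin: centre of its underside.
- bin_bushes: A bin of the same shape, filled with short steel bushes. Origin: centre of its underside.
- bushing: Loose steel bushing, 24 mm across, 18 mm high, standing between rail and bins. Origin: centre of its underside.
- collar: Loose steel collar, 36 mm across, 14 mm high, lying on the robot's side of the rail. Origin: centre of its underside.
- screwdriver: Screwdriver lying on the robot's side of the rail, roughly along it. Leave alone.
- carton: Small cardboard carton 130 x 100 x 90 mm at the left of the bins. Origin: centre of its underside.
- jar: Closed jar 64 mm across, 100 mm high, at the right of the bins. Origin: centre of its underside.
- tape_roll: Roll of packing tape, 104 mm across, 48 mm high, lying flat at the left. Origin: centre of its underside.
- hammer: Hammer lying at the right. Leave alone.
Mind the look-alikes: they are no part of the job. Leave any orange or turquoise look-alike of the bin_empty alone.

How it is judged:
By the outcome, as a careful person would: the job done as asked, in the order asked, and still so for the second after the job is handed in, with the robot touching nothing.
It also fails if it takes over 42 s, if anything falls off the work surface, if the arm or the gripper's body presses on something with over 40 N, if the wrist force passes 120 N, or if a joint passes its speed limit or range.

## Working session

There is one attempt and no reset: what is moved stays moved. The work goes in short steps, Python scripts to look and compute and a tool call to move; the robot and the scene stay as the last step left them, time stands still between calls to the robot, and variables do not carry over. Pictures are saved under pics/ and viewed, and the job is handed in when it is done.

Besides the shell and the picture viewer there is one more tool, called as a command line: name --pt "numbers of a row" for each row, then --argument value for the rest. drive_tool: Moves the arm, as the interface text tells. Its arguments: {"type":"object","properties":{"series":{"type":"array","items":{"type":"array","items":{"type":"number"}}},"squeeze":{"type":"number"}},"required":["series"]}

```bash
ls; mkdir -p pics; python3 - <<'E'
from bench import r
import cv2,pickle
d={}
for n in ["scene","top","wrist"]:
    f=r.grab_frame(n); d[n]=f; cv2.imwrite(f"pics/{n}0.png",f["frame"])
pickle.dump(d,open("d0.pkl","wb"))
print(r.get_obs())
E
```

```text
pics
{'clock': 0.15, 'joints': array([-1.44005618,  0.47764676,  0.02234355,  1.55619448, -0.01150483,
        1.10931626, -0.0830985 ]), 'qvel': array([-0.000696  , -0.00278986,  0.00077753, -0.00113054,  0.00158797,
        0.00104669,  0.0007433 ]), 'tau': array([ 2.26732926e-03, -5.96924508e+01,  1.60991929e+00, -2.81494474e+01,
        1.26526147e-02,  6.43135616e-03, -9.48609511e-06]), 'tcp_pos': array([0.1595839 , 0.65539913, 0.23053712]), 'orientation': array([-1.5640888 ,  0.18758462, -0.18746555]), 'contact_force': array([ 0.42376597,  0.14523313, -0.0158853 ]), 'moment': array([-0.00816626, -0.00021244, -0.05909673]), 'grip_width': 0.08542370895308302}
```

View pics/scene0.png

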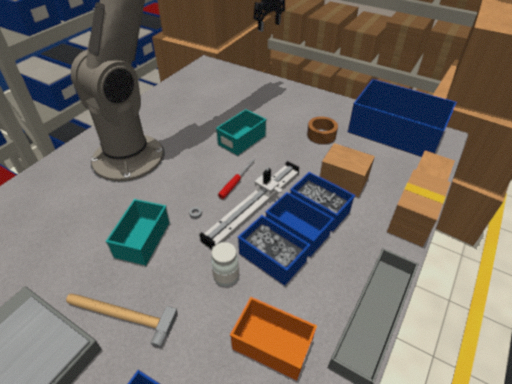

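View pics/top0.png

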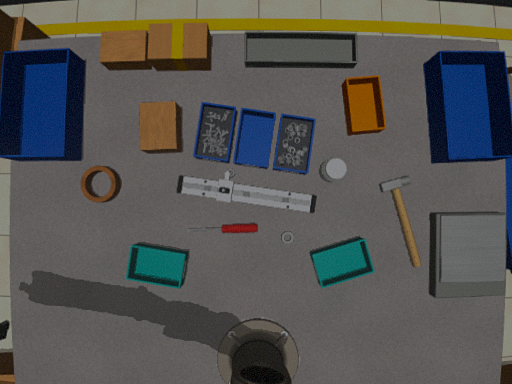

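View pics/wrist0.png

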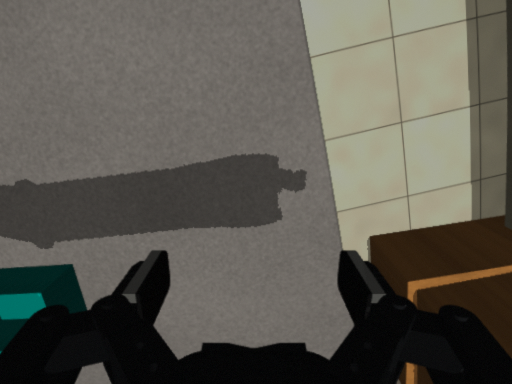

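The top view shows the rail from about (180,185) to (315,203), with the marker at about (227,188), left of centre. The middle bin at (255,138) is empty, so the target is the centre notch. Next I'll measure the points.

```bash
cat > h.py <<'E'
import numpy as np,cv2
def ray(f,uv):
    K=np.array(f["intrinsics"]);D=np.array(f["distortion"])
    R=cv2.Rodrigues(np.array(f["rvec"]))[0];t=np.array(f["tvec"]).ravel()
    n=cv2.undistortPoints(np.array([[uv]],float),K,D)[0,0]
    return -R.T@t, R.T@np.array([n[0],n[1],1])
def onz(f,uv,z):
    c,d=ray(f,uv); return c+d*(z-c[2])/d[2]
def proj(f,P):
    return cv2.projectPoints(np.array(P,float).reshape(-1,3),np.array(f["rvec"]),np.array(f["tvec"]),np.array(f["intrinsics"]),np.array(f["distortion"]))[0][:,0]
E
python3 - <<'E'
import pickle,cv2
from h import *
d=pickle.load(open("d0.pkl","rb"))
f=d["top"];im=f["frame"]
cv2.imwrite("pics/topz.png",cv2.resize(im[95:235,165:325],None,fx=5,fy=4.2*5/4.2*0.85,interpolation=cv2.INTER_CUBIC)[:600,:800])
s=d["scene"]["frame"]
cv2.imwrite("pics/scz.png",cv2.resize(s[150:290,190:370],None,fx=4.2,fy=4.2,interpolation=cv2.INTER_CUBIC))
g=im.max(2)
m=((g<60)).astype(np.uint8);m[:170]=0;m[220:]=0;m[:,:170]=0;m[:,325:]=0
n,l,st,c=cv2.connectedComponentsWithStats(m)
for i in range(1,n):
    if st[i,4]>5: print(st[i],c[i],onz(f,c[i],0.034))
for uv in [(180,185),(315,203),(227,188),(255,138)]: print(uv,onz(f,uv,.03))
E
```

```text
[319 170   6  10  14] [321.21428571 174.71428571] [ 0.52635218 -0.17507432  0.034     ]
[299 173   6   2   6] [301.5        173.16666667] [ 0.53041244 -0.11973186  0.034     ]
[177 175   6  18  73] [179.54794521 184.        ] [0.49887081 0.22118302 0.034     ]
[219 188   4   4  12] [220.25 189.5 ] [0.48391993 0.10681069 0.034     ]
[223 188   6   5  22] [226.04545455 190.18181818] [0.48208181 0.09061981 0.034     ]
[310 195   7  18  81] [312.7654321  203.48148148] [ 0.44588495 -0.15127156  0.034     ]
(180, 185) [0.49623693 0.22059628 0.03      ]
(315, 203) [ 0.44724187 -0.1580779   0.03      ]
(227, 188) [0.48831087 0.08827122 0.03      ]
(255, 138) [0.62922579 0.01053935 0.03      ]
```

View pics/topz.png

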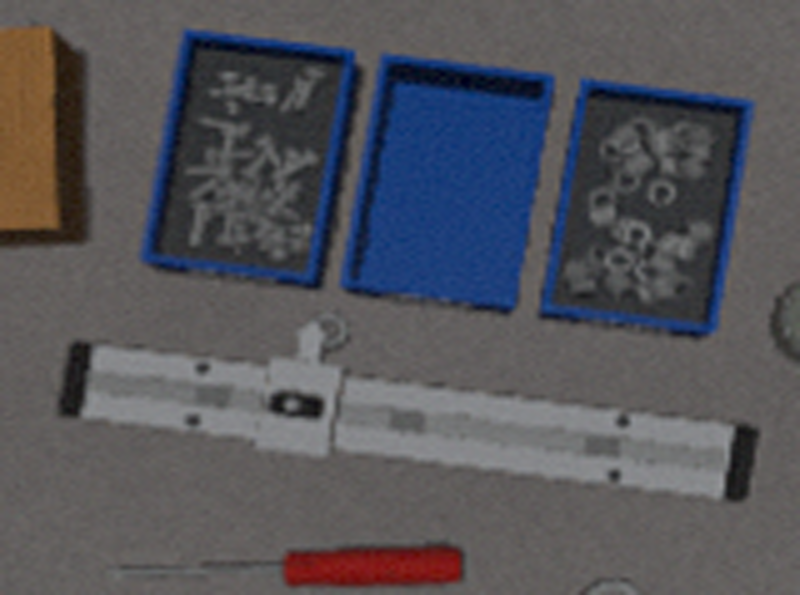

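View pics/scz.png

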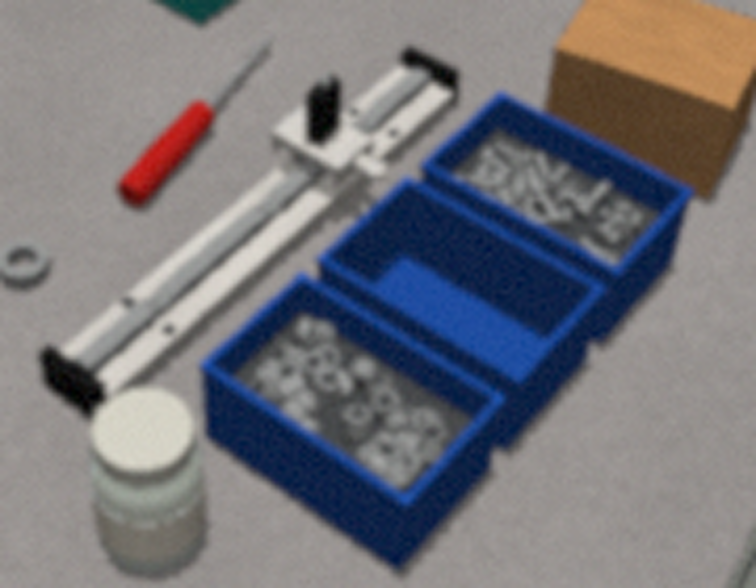

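```bash
python3 - <<'E'
import pickle,cv2
from h import *
from bench import r
from scipy.spatial.transform import Rotation as Ro
d=pickle.load(open("d0.pkl","rb"))
f=d["top"];s=d["scene"]
A=np.array([.49887,.22118]);B=np.array([.44588,-.15127])
L=A-B;print("len",np.linalg.norm(L));y=L/np.linalg.norm(L);x=np.array([y[1],-y[0]]);c=(A+B)/2
print("c",c,"y",y,"x",x,"yaw deg",np.degrees(np.arctan2(-y[0],y[1])))
def rl(p): q=p[:2]-c; return q@x*1000,q@y*1000
z2=lambda u,v:(165+u/5-.4,95+v/4.25-.4)
for n,uv,z in [("notchL",(213,393),.028),("notchC",(406,420),.028),("notchR",(602,444),.028),("button",(292,403),.104),("tab",(297,404),.097),("arrow tip",(312,318),.045),("bushing",(333,330),.018),("emptybin front",(432,298),.07),("saddle L",(265,408),.052),("saddle R",(334,410),.052)]:
    p=onz(f,z2(*uv),z); print(n,p,np.round(rl(p),1))
# tab triangulated: scene top of tab at zoom (325,80)/4.2
u=(190+325/4.2,150+85/4.2)
c1,d1=ray(s,u);c2,d2=ray(f,z2(297,404))
k=np.linalg.lstsq(np.c_[d1,-d2],c2-c1,rcond=None)[0]
p1=c1+k[0]*d1;p2=c2+k[1]*d2;print("tri",p1,p2,rl(p1))
o=r.get_obs();R=Ro.from_rotvec(o["orientation"]).as_matrix();print(R.round(3))
E
```

```text
len 0.37620066799515384
c [0.472375 0.034955] y [0.14085568 0.99003014] x [ 0.99003014 -0.14085568] yaw deg -8.097363635373604
notchL [0.49077599 0.14405041 0.028     ] [  2.9 110.6]
notchC [0.47339506 0.03566914 0.028     ] [0.9 0.9]
notchR [ 0.45799741 -0.07407801  0.028     ] [   1.1 -110. ]
button [0.48201552 0.09362363 0.104     ] [ 1.3 59.4]
tab [0.48161904 0.09152625 0.097     ] [ 1.2 57.3]
arrow tip [0.53921058 0.0875688  0.045     ] [58.8 61.5]
bushing [0.53333322 0.07750351 0.018     ] [54.4 50.7]
emptybin front [0.55026098 0.02089344 0.07      ] [79.1 -3. ]
saddle L [0.48032168 0.11254938 0.052     ] [-3.1 77.9]
saddle R [0.47917867 0.0746066  0.052     ] [ 1.2 40.2]
tri [0.48396417 0.09299757 0.09701539] [0.48162406 0.09153897 0.09683348] (np.float64(3.2980047932848895), np.float64(59.09629697945002))
[[ 0.972 -0.     0.237]
 [-0.237 -0.001  0.972]
 [ 0.    -1.    -0.001]]
```

drive_tool --pt "30 0 -28 0 0 0 0" --pt "65 0 -61 0 0 0 0" --pt "100 0 -95 0 0 0 0" --pt "135 0 -128 0 0 0 0" --pt "170 0 -161 0 0 0 0" --squeeze 20

```text
clock: 0.65
tcp_pos: [0.2874, 0.4568, 0.2306]
orientation: [-1.564, 0.187, -0.187]
contact_force: [1.2, 1.4, 0.8]
grip_width: 0.0123
```

drive_tool --pt "35 0 -33 0 0 0 0" --pt "70 0 -66 0 0 0 0" --pt "105 0 -100 0 0 0 0" --pt "140 0 -132 0 0 0 0" --pt "170 0 -161 0 0 0 0"

```text
clock: 1.15
tcp_pos: [0.4155, 0.2577, 0.231]
orientation: [-1.564, 0.188, -0.189]
contact_force: [0.6, 0.6, -1.0]
grip_width: -0.0002
```

drive_tool --pt "32 0 -30 0 -2 0 0" --pt "65 0 -60 0 -4 0 0" --pt "85 0 -80 0 -5.6 0 0" --pt "98 0 -91 0 -5.6 0 0" --pt "98 0 -91 0 -5.6 0 0"

```text
clock: 1.65
tcp_pos: [0.4902, 0.1433, 0.2311]
orientation: [-1.57, 0.115, -0.116]
contact_force: [-1.1, 0.5, -0.3]
grip_width: 0.0003
```

```bash
cat > st.py <<'E'
from h import *
from bench import r
from scipy.spatial.transform import Rotation as Ro
o=r.get_obs();R=Ro.from_rotvec(o["orientation"]).as_matrix();p=o["tcp_pos"]
y=np.array([.14086,.99003]);x=np.array([y[1],-y[0]]);c=np.array([.472375,.034955])
q=p[:2]-c;F=o["contact_force"]
print("t",o["clock"],"rail x,y mm",(q@x*1000).round(1),(q@y*1000).round(1),"z",p[2].round(4),"F rail",(F[:2]@x).round(2),(F[:2]@y).round(2),F[2].round(2))
print((R.T@np.r_[x,0]).round(3),(R.T@np.r_[y,0]).round(3))
E
python3 st.py; python3 - <<'E'
from bench import r
import cv2
f=r.grab_frame("wrist");cv2.imwrite("pics/w1.png",f["frame"])
f=r.grab_frame("scene");cv2.imwrite("pics/s1.png",cv2.resize(f["frame"][120:290,180:370],None,fx=3.5,fy=3.5))
E
```

```text
t 1.65 rail x,y mm 2.4 109.8 z 0.2311 F rail -1.17 0.38 -0.32
[1.    0.001 0.006] [-0.006 -0.003  1.   ]
```

View pics/w1.png

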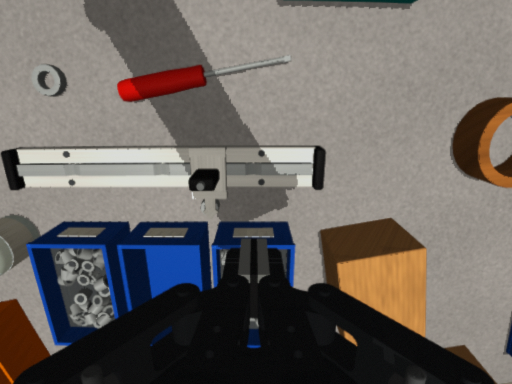

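View pics/s1.png

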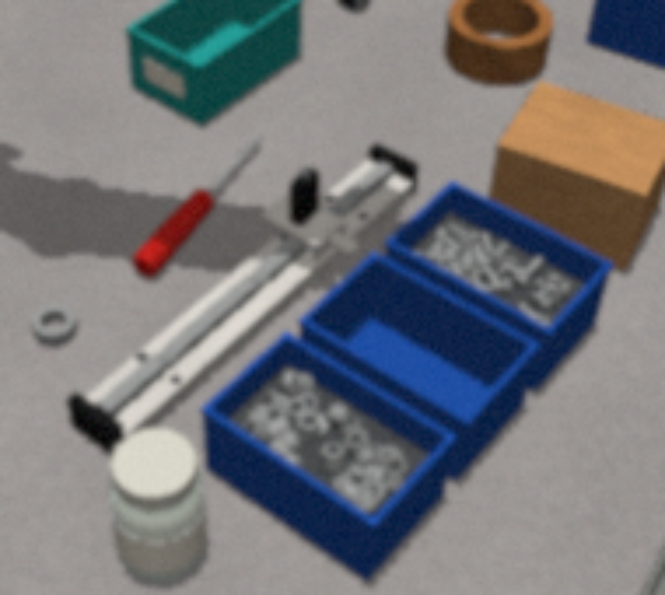

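The fingers are closed and above the rail, left of the tab, with room to descend. I'll go down to z≈0.066.

drive_tool --pt "-1 35 3 0 0 0 0" --pt "-1 75 3 0 0 0 0" --pt "-1 115 3 0 0 0 0" --pt "-1 150 3 0 0 0 0" --pt "-1 163 3 0 0 0 0"

```text
clock: 2.25
tcp_pos: [0.485, 0.1503, 0.065]
orientation: [-1.572, 0.114, -0.105]
contact_force: [-0.5, -0.7, 0.5]
grip_width: -0.0002
```

```bash
python3 st.py; python3 - <<'E'
from bench import r
import cv2
f=r.grab_frame("wrist");cv2.imwrite("pics/w2.png",f["frame"])
f=r.grab_frame("scene");cv2.imwrite("pics/s2.png",cv2.resize(f["frame"][120:290,180:370],None,fx=3.5,fy=3.5))
E
python3 st.py
```

```text
t 2.25 rail x,y mm -3.7 116.0 z 0.065 F rail -0.38 -0.81 0.51
[ 1.    -0.006 -0.002] [ 0.002 -0.004  1.   ]
t 2.35 rail x,y mm -2.4 115.9 z 0.0666 F rail -0.18 0.2 0.04
[ 1.    -0.004 -0.001] [ 0.001 -0.003  1.   ]
```

View pics/w2.png

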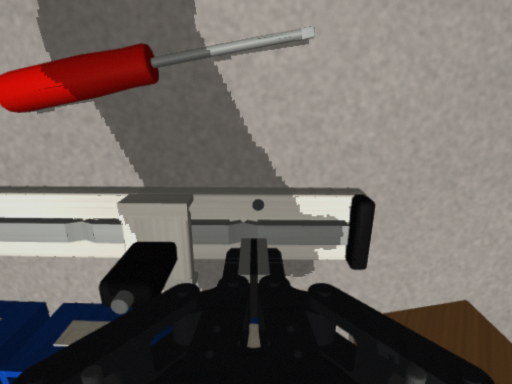

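View pics/s2.png

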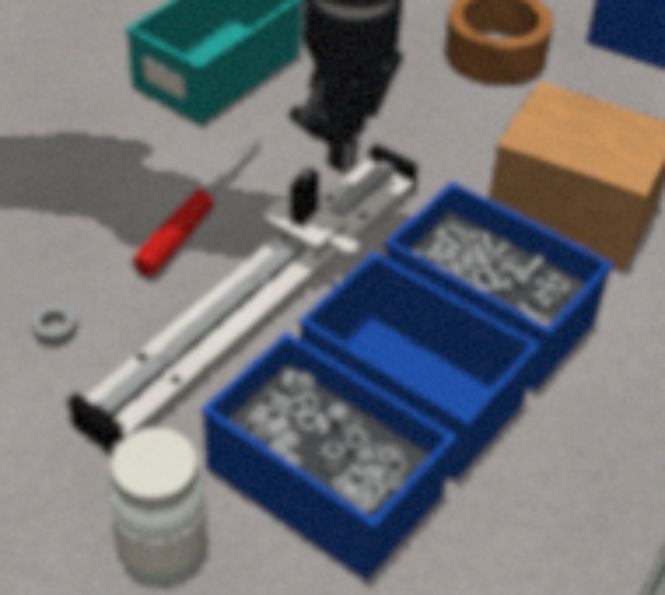

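drive_tool --pt "4 -10 -5 0 0 0 0" --pt "4 -10 -12 0 0 0 0" --pt "4 -10 -18 0 0 0 0" --pt "4 -10 -22 0 0 0 0" --pt "4 -10 -22 0 0 0 0"

```text
clock: 2.85
tcp_pos: [0.4873, 0.1267, 0.0772]
orientation: [-1.571, 0.115, -0.109]
contact_force: [0.3, -0.4, 1.1]
grip_width: 0.0001
```

```bash
python3 st.py
```

```text
t 2.85 rail x,y mm 1.8 93.0 z 0.0772 F rail 0.37 -0.36 1.07
[ 1.    -0.003  0.001] [-0.001 -0.003  1.   ]
```

drive_tool --pt "0 0 -2 0 0 0 0" --pt "0 0 -4 0 0 0 0" --pt "0 0 -6 0 0 0 0"

```text
clock: 3.15
tcp_pos: [0.4864, 0.1207, 0.0771]
orientation: [-1.571, 0.114, -0.109]
contact_force: [0.3, 0.4, 0.8]
grip_width: 0.0002
```

drive_tool --pt "0 0 -2 0 0 0 0" --pt "0 0 -4 0 0 0 0" --pt "0 0 -6 0 0 0 0"

```text
clock: 3.45
tcp_pos: [0.4856, 0.1157, 0.0771]
orientation: [-1.57, 0.114, -0.108]
contact_force: [0.4, 4.1, -1.4]
grip_width: -0.0004
```

```bash
python3 st.py;python3 - <<'E'
from bench import r
import cv2
f=r.grab_frame("wrist");cv2.imwrite("pics/w3.png",f["frame"])
f=r.grab_frame("scene");cv2.imwrite("pics/s3.png",cv2.resize(f["frame"][120:290,180:370],None,fx=3.5,fy=3.5))
E
python3 st.py
```

```text
t 3.45 rail x,y mm 1.7 81.8 z 0.0771 F rail -0.13 4.09 -1.37
[ 1.    -0.003 -0.   ] [ 0.    -0.002  1.   ]
t 3.55 rail x,y mm 1.7 81.2 z 0.0771 F rail 0.02 3.02 -2.03
[ 1.    -0.003  0.   ] [-0.    -0.003  1.   ]
```

View pics/w3.png

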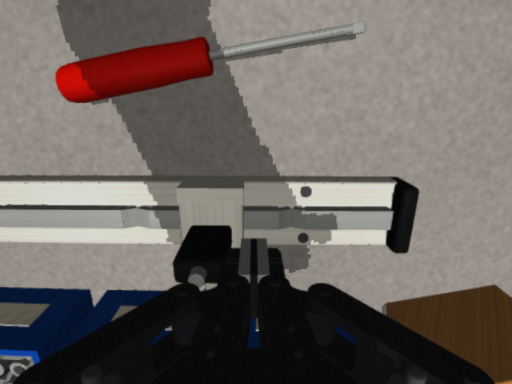

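View pics/s3.png

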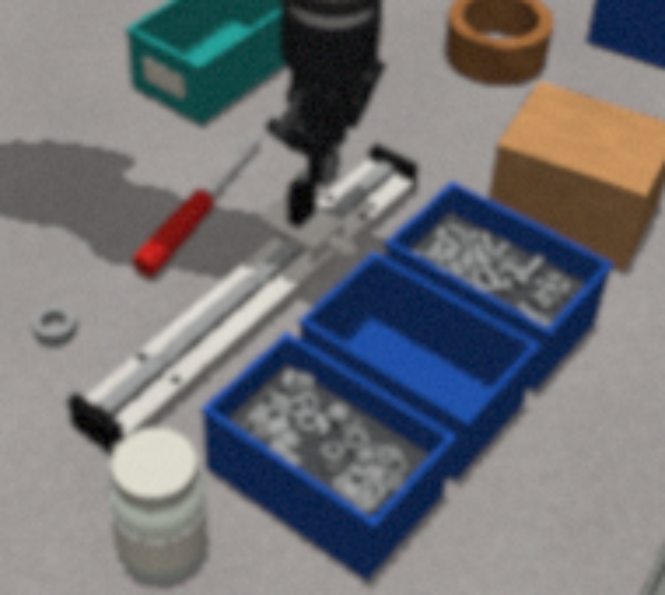

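Contact was made at rail y≈82 with about 3 N, which matches the drag on the flat. I'll keep pushing gently.

drive_tool --pt "0 0 -3 0 0 0 0" --pt "0 0 -6 0 0 0 0" --pt "0 0 -9 0 0 0 0" --pt "0 0 -12 0 0 0 0" --pt "0 0 -15 0 0 0 0"

```text
clock: 4.05
tcp_pos: [0.4833, 0.1, 0.0771]
orientation: [-1.57, 0.114, -0.109]
contact_force: [1.0, 3.4, -2.5]
grip_width: -0.0
```

drive_tool --pt "0 0 -3 0 0 0 0" --pt "0 0 -6 0 0 0 0" --pt "0 0 -9 0 0 0 0" --pt "0 0 -12 0 0 0 0" --pt "0 0 -15 0 0 0 0"

```text
clock: 4.55
tcp_pos: [0.4811, 0.0848, 0.0771]
orientation: [-1.57, 0.114, -0.108]
contact_force: [1.3, 4.5, -3.3]
grip_width: 0.0001
```

```bash
python3 st.py;python3 - <<'E'
from bench import r
import cv2
f=r.grab_frame("wrist");cv2.imwrite("pics/w4.png",f["frame"])
f=r.grab_frame("scene");cv2.imwrite("pics/s4.png",cv2.resize(f["frame"][120:290,180:370],None,fx=3.5,fy=3.5))
E
python3 st.py
```

```text
t 4.55 rail x,y mm 1.6 50.6 z 0.0771 F rail 0.66 4.68 -3.25
[ 1.    -0.004  0.001] [-0.001 -0.003  1.   ]
t 4.65 rail x,y mm 1.6 50.1 z 0.0771 F rail 1.34 0.47 -0.87
[ 1.    -0.004  0.001] [-0.001 -0.003  1.   ]
```

View pics/w4.png

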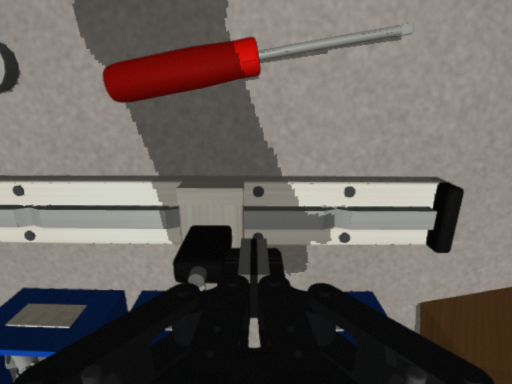

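View pics/s4.png

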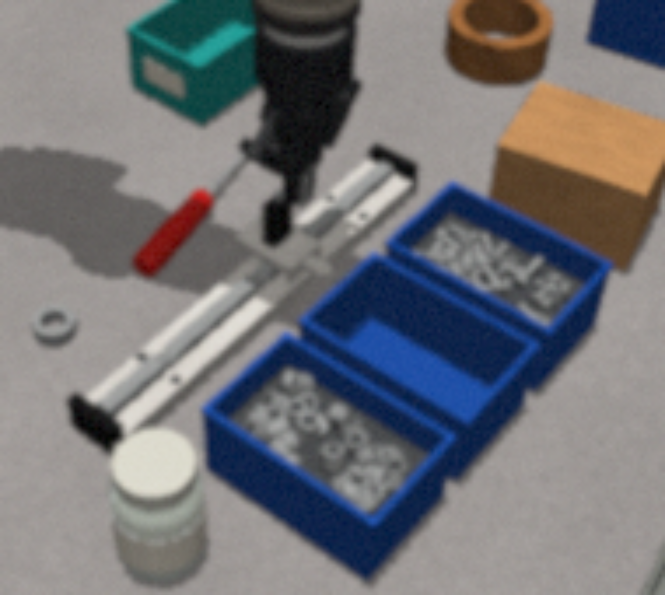

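drive_tool --pt "0 0 -3 0 0 0 0" --pt "0 0 -6 0 0 0 0" --pt "0 0 -9 0 0 0 0" --pt "0 0 -12 0 0 0 0" --pt "0 0 -14 0 0 0 0"

```text
clock: 5.15
tcp_pos: [0.4789, 0.07, 0.0771]
orientation: [-1.571, 0.115, -0.109]
contact_force: [0.7, 4.1, -2.6]
grip_width: -0.0001
```

drive_tool --pt "0 0 -1.5 0 0 0 0" --pt "0 0 -3 0 0 0 0"

```text
clock: 5.35
tcp_pos: [0.4784, 0.066, 0.0772]
orientation: [-1.572, 0.116, -0.11]
contact_force: [0.6, -0.3, 0.8]
grip_width: -0.0002
```

```bash
python3 st.py
```

```text
t 5.35 rail x,y mm 1.6 31.5 z 0.0772 F rail 0.62 -0.21 0.77
[ 1.    -0.004  0.002] [-0.002 -0.004  1.   ]
```

The push force dropped to zero at rail y≈31.5, where the roller should fall in. I'll check with the cameras.

```bash
python3 - <<'E'
from bench import r
import cv2,numpy as np
a=r.grab_frame("wrist")["frame"][150:320,90:330]
f=r.grab_frame("scene")["frame"][150:270,200:360]
cv2.imwrite("pics/w5.png",cv2.resize(a,None,fx=3,fy=3))
cv2.imwrite("pics/s5.png",cv2.resize(f,None,fx=4.5,fy=4.5))
E
python3 st.py
```

```text
t 5.45 rail x,y mm 1.6 31.5 z 0.0772 F rail -0.7 -0.85 -0.22
[ 1.    -0.004  0.003] [-0.003 -0.004  1.   ]
```

View pics/w5.png

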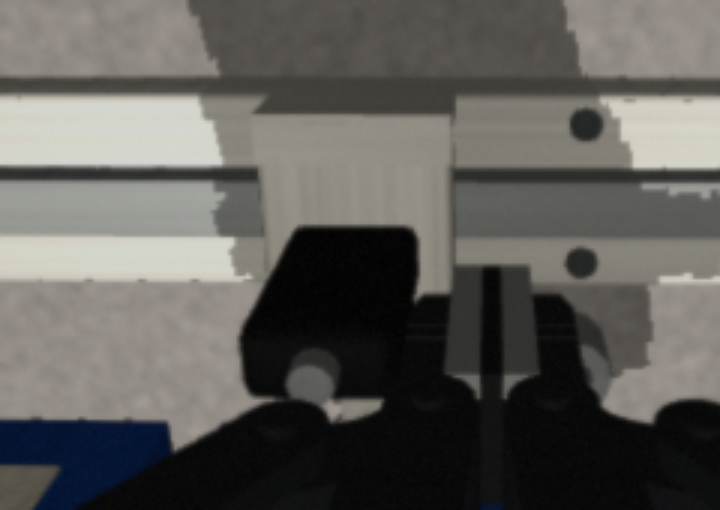

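View pics/s5.png

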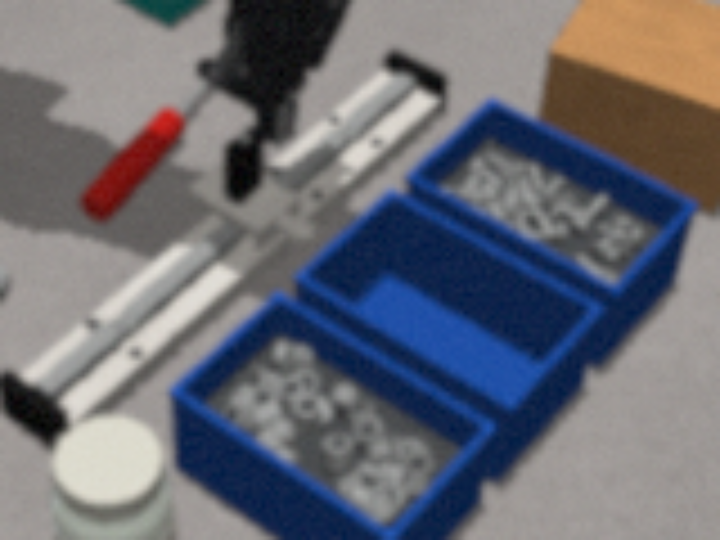

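The marker has jumped ahead of the finger, leaving a gap, and its pin has sunk. I'll back off and lift clear.

drive_tool --pt "0 0 8 0 0 0 0" --pt "0 0 20 0 0 0 0" --pt "0 0 35 0 0 0 0" --pt "0 -20 40 0 0 0 0" --pt "0 -50 40 0 0 0 0"

```text
clock: 5.95
tcp_pos: [0.4833, 0.1082, 0.1264]
orientation: [-1.573, 0.116, -0.105]
contact_force: [-0.4, -0.1, 0.6]
grip_width: -0.0002
```

drive_tool --pt "0 -40 10 0 0 0 0" --pt "0 -75 45 0 0 0 0" --pt "0 -100 85 0 0 0 0" --pt "0 -110 130 0 0 0 0" --pt "0 -110 170 0 0 0 0"

```text
clock: 6.45
tcp_pos: [0.5084, 0.2818, 0.2379]
orientation: [-1.57, 0.112, -0.105]
contact_force: [1.4, -0.1, 0.3]
grip_width: 0.0001
```

```bash
python3 - <<'E'
from bench import r
import cv2,pickle
d={n:r.grab_frame(n) for n in ["top","scene","wrist"]}
pickle.dump(d,open("d6.pkl","wb"))
cv2.imwrite("pics/t6.png",cv2.resize(d["top"]["frame"][95:235,165:325],None,fx=5,fy=4.25,interpolation=cv2.INTER_CUBIC))
cv2.imwrite("pics/s6.png",cv2.resize(d["scene"]["frame"][150:270,200:360],None,fx=4.5,fy=4.5,interpolation=cv2.INTER_CUBIC))
cv2.imwrite("pics/w6.png",d["wrist"]["frame"])
E
python3 st.py
```

```text
t 6.6 rail x,y mm -0.8 249.6 z 0.2351 F rail -0.22 -1.07 0.15
[ 1.    -0.007 -0.008] [ 0.008 -0.005  1.   ]
```

View pics/t6.png

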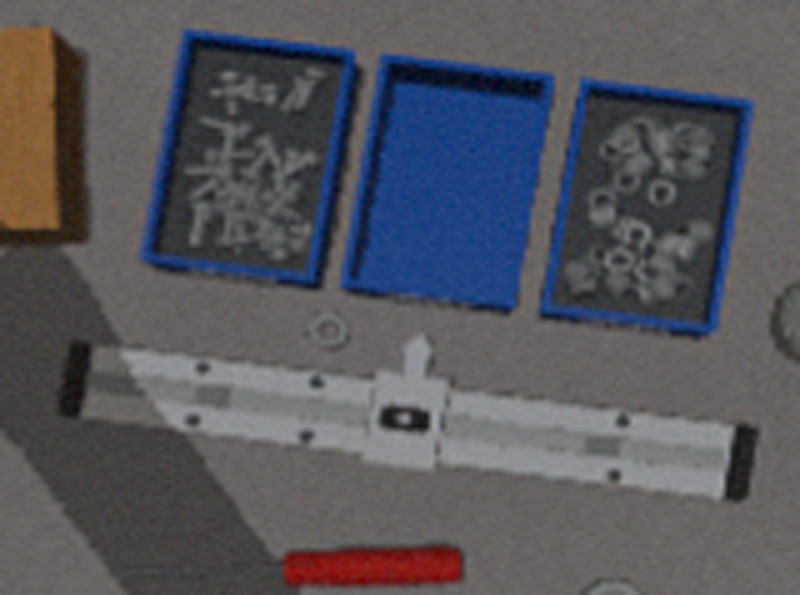

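View pics/s6.png

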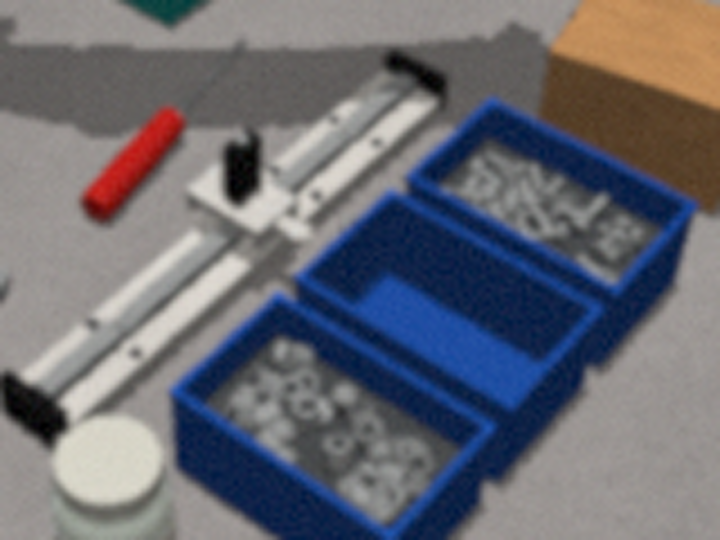

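View pics/w6.png

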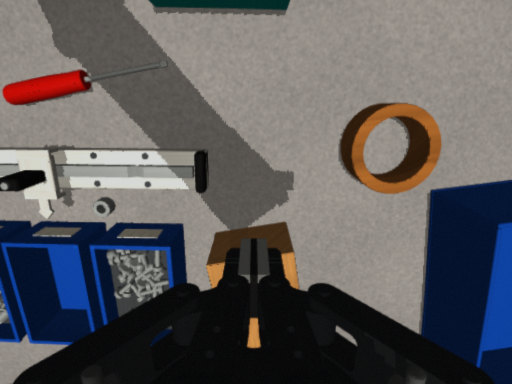

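The top view shows the tab centred near zoom (405,418), and the saddle from 370 to 440. I'll measure its place along the rail, then hand in.

```bash
python3 - <<'E'
import pickle
from h import *
from bench import r
f=pickle.load(open("d6.pkl","rb"))["top"]
y=np.array([.14086,.99003]);x=np.array([y[1],-y[0]]);c=np.array([.472375,.034955])
for n,uv,z in [("tab",(405,418),.097),("button",(402,418),.1),("sadL",(371,420),.052),("sadR",(440,422),.052),("tip",(418,335),.045),("bushing",(331,330),.018)]:
    q=onz(f,(165+uv[0]/5-.4,95+uv[1]/4.25-.4),z)[:2]-c; print(n,(q@x*1000).round(1),(q@y*1000).round(1))
o=r.get_obs(); print(o["clock"],abs(o["qvel"]).max())
E
```

```text
tab 0.8 -0.4
button 0.6 1.1
sadL -2.3 19.2
sadR 1.9 -18.5
tip 56.2 1.9
bushing 54.2 51.8
6.6 0.057460773888304076
```

drive_tool --pt "0 0 0 0 0 0 0" --pt "0 0 0 0 0 0 0" --pt "0 0 0 0 0 0 0"

```text
clock: 6.9
tcp_pos: [0.5066, 0.2814, 0.235]
orientation: [-1.573, 0.112, -0.099]
contact_force: [0.7, -0.5, -0.6]
grip_width: 0.0002
```

```bash
python3 -c "
from bench import r
print(r.hand_in())"
```

```text
the job is handed in; nothing more can be done
None
```

The marker is in the centre notch, in front of the empty middle bin. I pushed it about 59 mm to the right with closed fingertips, then moved the arm clear and handed in at 6.9 s.

- **Push:** the push took about 3–5 N. It dropped to zero as the roller fell in, and the marker moved ahead of the finger, leaving a visible gap.
- **Final position:** in the top view, tab, button and saddle put the marker within about 1 mm of rail y = 0. The arrow tip reads +1.9 mm, within measuring error.
- **Other objects:** the bushing reads within about 1 mm of its starting place. The bins, screwdriver, carton and jar look unmoved in the final pictures; I did not measure them.
- **Pin:** I judged that it had dropped from the force dip, the jump ahead and the look of the button. I did not measure its height.

No check failed or disagreed.

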